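# Load a specimen mount and click the microscope slide stage into its notch

### The arm

A 6-joint arm with a two-finger parallel gripper is mounted at the origin on the work surface. World frame = base frame: x ahead of the robot, y to its left, z up, the work surface at z = 0. Lengths are in mm, angles in rad, forces in N, time in s.
With the tool pointing down it reaches from about 275 to 750 mm from the base axis. Payload 10.2 kg.
Tool frame: the origin (TCP) lies at the very end of the fingers, on their centre line; the grasp point (between the pads) lies 19 mm behind it (ctrl.hold_point_z is the distance from the TCP to the grasp point, in mm); z points along the fingers, y is the direction in which the jaws open and shut (so a half turn about z gives the same grasp; the last joint's range is limited). The gripper opens to 85 mm and grips with 20 to 120 N. Pads are 22 mm wide; open, the fingers measure 114 mm over their backs; the gripper's body (76 mm by 85 mm) begins 54 mm behind the grasp point. The pads swing forward as they close: fully open they stand 13 mm farther back than shut.
Start: joints at [-1.381, 0.313, 1.498, -0, 1.331, -0.223], TCP at [210.605, -480.912, 231.294] pointing down, gripper open.
Joint ranges: [-2.94, 2.94], [-0.97, 2.17], [0.19, 2.56], [-1.23, 4.37], [0.02, 3.11], [-2.88, 2.88]. Speed limits (rad/s): [2.39, 2.39, 3.01, 3.14, 3.14, 3.14].

### API

Orientations are given as a unit quaternion [w, x, y, z].
In Python, from rig import readout, cams, workorder, spotter, ctrl gives the robot as it stands.
- The arm moves only by the tool step_arm, never from a script. Its argument "plan" is text: rows parted by semicolons, each of 5 numbers parted by spaces: the shift along the tool's x, y, z in cm, then the turn about the tool's z in degrees, then the opening in per cent of the stroke, from 0 (shut) to 100 (fully open). In form: x y z twist gripper; .... A call has 1 to 10 rows; each row is the pose to reach, as a shift and turn from the pose commanded when the call began, along the tool's axes at that moment; what a row does not reach only later rows make up. A row lasts 1/10 s, in which the tool goes at most 50 mm and 8.59 degrees, less where a joint would pass 70% of its speed; a pose out of reach is approached as far as the arm can. A call with a gripper value outside its range is refused whole. The fingers move at their own pace and stop on an object; "grip_force" is the grip in N (left out, the last holds). Time passes only in rows, so rows that repeat a pose let the fingers close. It gives the time, the measured TCP pose, the force and the opening at its end, in the units of the state.
- readout.sense(): the state, without advancing time (a new reading comes with each control period).
- cams.capture(name): name is "scene" or "top"; returns (picture, depth): 420x560x3 uint8, red, green, blue; 420x560 float32, mm along the optical axis (not along the pixel's ray), 0 where there is no reading.
- cams.camera_info(name): a dict with "vfov" (degrees; the focal length in pixels is half the picture's height over the tangent of half this angle, whatever the lens; pixels are square), "cx", "cy" (the principal point, pixels), "rvec" (rotation vector, rad) and "tvec" (3), from world to camera coordinates, as OpenCV has them. Camera axes: x right, y down, z forward; pixel columns grow to the right and rows downward; lengths in mm; the calibration is good to about 2 mm. A picture is of the moment at which its call begins. camera_info takes no time and is no camera call.
- workorder.finish_job(): hands the job in, once; it reports no verdict.
Trained networks look in the newest picture that a camera, given by its name, has taken for a name from the list of things; names that differ only in an ending like _2 or _b are one class to them, and where a whole thing is asked for, a point or a joint stands for the part that bears it (a point fixed in the world has none). Each returns a list of dicts, best first, with "conf" (0 to 1); they miss things now and then, are a little off and sometimes report something else, mostly with a low value. They report only what shows in the picture. A call takes as long as a camera call. They do not tell look-alikes from the thing itself.
- spotter.regions_of(camera, target): "pixels" (420x560 bool, what is visible of it) and "extent" ([centre column, centre row, width, height] in pixels, round what is visible of it).
The state is a dict: "time_s": time; "joints": joint angles; "dq": joint speeds; "tau": joint torques, N m; "eef_pos": TCP position; "ee_rot": TCP orientation; "force": force on the tool from outside, world axes, zero at the start; "wrist_torque": the same for the moment, N m; "grip_width": opening from 0.0 (shut) to 1.0 (fully open).
Only numpy, scipy, OpenCV 4.12 (cv2) and the standard library are available. Lean on these libraries where they do the work, as an engineer would, in place of code of your own. Each camera call takes 0.05 s, during which the arm holds its last target. There are 200 camera calls.

### The job

Put the widest of the three black specimen mounts, face up, into the round well of the microscope's slide stage while the stage is still pulled out to the side; set it down gently rather than dropping it, and let go of it. Then take the stage's upright thumb knob and slide the stage in under the objective until you feel its ball drop into the notch, stopping there without running on through the notch. Finish with the knob still gripped between the fingers and the stage held in the notch; nothing else on the bench is to be shifted.

Things in the scene. Friction and masses are not known exactly. Their poses are not given: they have to be found in the camera images.
- microscope: White stereo microscope on a pole stand, fixed. Origin: on the bench under the optical axis. -y runs level along the stage's rail, outwards; +x points to the pole, 145 mm behind the axis. Stand 280 x 200 x 30 mm; overall 410 mm tall: keep the arm clear. The pod over the axis is 86 mm wide along y; its objective ends 162 mm above the bench. The 32 mm wide steel rail reaches 300 mm along -y, on a foot there.
- carriage (a joint): Travel (m) of the slide stage's aluminium carriage: distance of the well's centre from the optical axis along the microscope's -y. 0: ball in its notch, well under the objective. Starts pulled out, at 0.14 to 0.18; hard stops only at -0.03 and 0.19. About 2 N of friction; it stays where it is left.
- notch (a point): Point on the optical axis, 54 mm above the bench, where the well's centre stands with the ball in the rail's only notch. Over the last 4.5 mm before it the spring-loaded ball drops in and draws the carriage on with up to 5 N; past it the ball resists, 10 N at first, and is out again 4.5 mm on. Left free within 3 mm of the notch, the carriage is drawn to it.
- well (a point): Centre of the floor of the round well in the carriage's top, 54 mm above the bench. The well is 44 mm wide, 8 mm deep, with upright walls and a 1.5 mm chamfer. Axes as the microscope's. The carriage is 70 mm wide, its top 62 mm above the bench, and reaches from 45 mm inwards of this point to 155 mm outwards (-y).
- knob_grip (a point): Point to grip on the axis of the carriage's black upright round thumb knob, 86 mm above the bench. The knob is 18 mm in diameter and 41 mm tall (with a collar 24 mm wide and 4 mm high at its foot), fixed on the carriage's top 130 mm outwards of the well's centre; its top is 17 mm above this point.
- mount_mid (a point): Centre, half-way up, of the widest specimen mount: a black resin disc 40 mm in diameter and 22 mm tall with a small grey chip in its upper face, standing flat on the bench. About 40 g. +z points out of its upper face.
- mount: The same wide mount; origin at the centre of its underside.
- small_mount_a: Narrower black resin mount, 30 mm in diameter, 22 mm tall; to be left alone. Origin: centre of its underside.
- small_mount_b: Another narrower black resin mount, the same as the other; to be left alone. Origin: centre of its underside.
- dropper_bottle: Amber glass dropper bottle with a dark red rubber bulb, 58 mm in diameter, 139 mm tall; to be left alone. Origin: centre of its underside.
- beaker: Small clear glass beaker, 53 mm in diameter, 60 mm tall; to be left alone. Origin: centre of its underside.
- forceps: Steel forceps lying flat, 125 mm long, 8 mm high; to be left alone. Origin: on the bench near the middle.
- cartridge_case: Upright brass cartridge case, 12 mm in diameter, 24 mm tall; to be left alone. Origin: centre of its underside.
Not all that is in view belongs to the job. What is shaped like the mount but pink or red is not meant.

How it is judged:
By the outcome, as a careful person would: the job done as asked, in the order asked, and still so for the second after the job is handed in, while the arm keeps its last pose, push and grip.
It also fails if it takes over 48 s, if anything falls off the work surface, if the arm or the gripper's body presses on something with over 40 N, if the wrist force passes 120 N, or if a joint passes its speed limit or range.

## Working session

There is one attempt and no reset: what is moved stays moved. The work goes in short steps, Python scripts to look and compute and a tool call to move; the robot and the scene stay as the last step left them, time stands still between calls to the robot, and variables do not carry over. Pictures are saved under pics/ and viewed, about 8 in all and at most 12, crops included, and the job is handed in when it is done.

Besides the shell and the picture viewer there is one more tool, called after "Emit:" by a JSON object that holds its "api" and its "payload", one argument or row to a line. step_arm: Moves the arm, as the interface text tells. Its arguments: {"type":"object","properties":{"plan":{"type":"string"},"grip_force":{"type":"number"}},"required":["plan"]}

```bash
mkdir -p pics; cat > h.py <<'E'
import numpy as np, cv2
from rig import readout, cams, workorder, spotter, ctrl
def K(n):
    i=cams.camera_info(n); f=210/np.tan(np.radians(i["vfov"])/2)
    R=cv2.Rodrigues(np.array(i["rvec"],float))[0]; return f,i["cx"],i["cy"],R,np.array(i["tvec"],float).ravel()
def cloud(n,d):
    f,cx,cy,R,t=K(n); v,u=np.mgrid[:420,:560]
    P=np.stack([(u-cx)/f*d,(v-cy)/f*d,d],-1); return (P-t)@R
def proj(n,p):
    f,cx,cy,R,t=K(n); c=R@np.array(p,float)+t; return f*c[0]/c[2]+cx,f*c[1]/c[2]+cy
def rayz(n,u,v,z):
    f,cx,cy,R,t=K(n); o=-R.T@t; r=R.T@np.array([(u-cx)/f,(v-cy)/f,1]); return o+r*(z-o[2])/r[2]
E
python3 - <<'E'
from h import *
np.set_printoptions(precision=1,suppress=True)
ims=[]
for n in("scene","top"):
    im,d=cams.capture(n); ims.append(im[:,:,::-1]); W=cloud(n,d); np.savez(f"{n}.npz",im=im,d=d)
    f,cx,cy,R,t=K(n); print(n,f,-R.T@t)
    for o in("mount","small_mount_a","microscope","carriage","knob_grip","dropper_bottle","beaker","forceps","cartridge_case"):
        for r in spotter.regions_of(n,o)[:4]:
            m=r["pixels"]&(d>0); p=W[m]
            if len(p): print(o,round(r["conf"],2),np.array(r["extent"]),len(p),np.percentile(p,[3,50,97],axis=0).ravel())
    cv2.imwrite(f"pics/{n}0.png",cv2.resize(im[:,:,::-1],(800,600),interpolation=cv2.INTER_CUBIC))
print(readout.sense(),ctrl.hold_point_z)
E
```

```text
scene 403.3053920378353 [ 909.9 -633.   683. ]
mount 0.9 [190.6 257.9  18.5  17.1] 305 [ 415.6 -290.     3.   436.9 -274.8   21.   451.2 -256.1   23.9]
mount 0.82 [180.2 234.6  21.7  20.1] 290 [ 346.7 -257.    -0.1  368.1 -241.3   20.9  380.9 -218.8   24.1]
mount 0.63 [221.3 239.1  23.3  16.4] 276 [ 433.9 -218.4    4.   453.8 -204.2   21.1  468.2 -183.2   23.5]
small_mount_a 0.82 [162.2 297.   18.3  19. ] 243 [ 443.4 -396.     0.1  458.9 -383.7   21.1  467.5 -367.6   23.9]
small_mount_a 0.67 [227.1 308.9  16.5  18.9] 239 [ 566.4 -339.     1.9  581.6 -328.5   21.2  593.4 -312.4   24. ]
microscope 0.94 [336.7 135.2 188.4 216.5] 15352 [ 492.3 -155.2   21.   607.8  114.3   63.2  736.2  225.6  394.8]
carriage 0.56 [286.  215.8  80.8  60.4] 2364 [ 508.3 -176.9   36.4  549.4  -91.2   61.5  584.7   15.7   92.1]
knob_grip 0.62 [285.6 216.5  82.2  64.4] 2358 [ 507.8 -177.    37.1  548.6  -92.7   61.5  584.6   15.2   92.1]
dropper_bottle 0.58 [293.1 322.3  32.5  61.6] 1329 [ 696.8 -330.4   10.9  724.2 -313.5   64.5  744.9 -291.1  136.1]
beaker 0.33 [159.8 295.5  18.9  19.2] 243 [ 441.6 -396.1  
[... 987 characters left out ...]
8 [371.5 145.8  31.3  37.9] 775 [ 688.2 -324.8    1.4  705.8 -295.7   63.   736.4 -273.4  135.6]
beaker 0.67 [443.4 201.3  30.3  28. ] 619 [ 578.5 -490.9    1.6  604.9 -472.8   32.1  623.8 -445.2   59.8]
forceps 0.9 [267.3 278.   21.4  53.2] 292 [ 340.2 -118.    -1.7  385.5  -98.6    6.7  448.3  -84.1    9.8]
{'time_s': 1.0, 'joints': array([-1.4,  0.3,  1.5, -0. ,  1.3, -0.2]), 'dq': array([-0., -0.,  0., -0.,  0.,  0.]), 'tau': array([  0. , -41.2, -26. ,  -0. ,   0. ,   0. ]), 'eef_pos': array([ 210.6, -480.9,  231.3]), 'ee_rot': array([-0. ,  1. ,  0.2, -0. ]), 'force': array([0.7, 0. , 0.5]), 'wrist_torque': array([ 0.1,  0. , -0. ]), 'grip_width': 0.9984850831675877} 18.700000000000003
```

View pics/scene0.png

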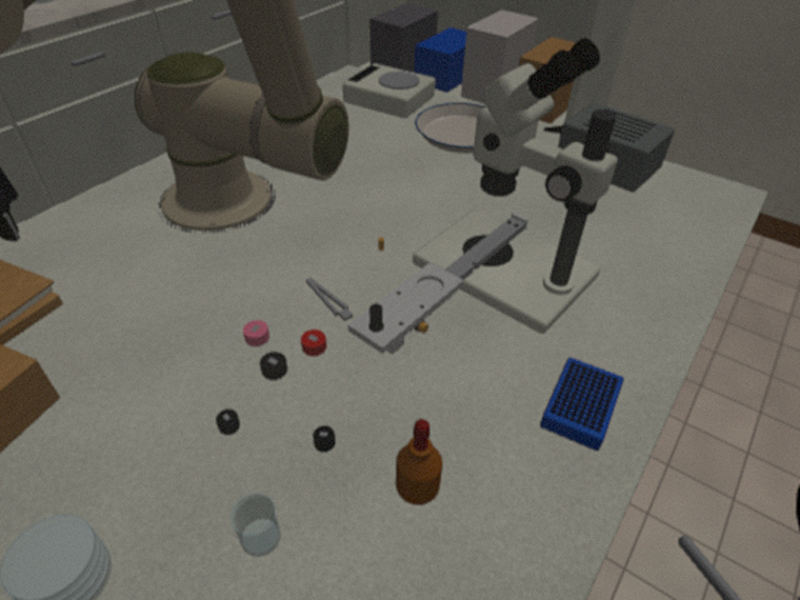

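View pics/top0.png

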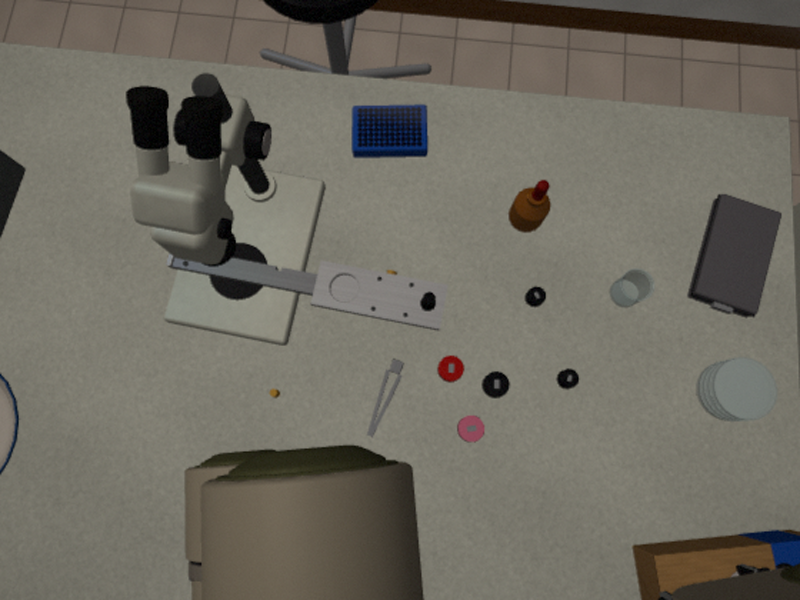

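The scene picture shows five puck-shaped things. In the top picture (800 px) they are:
- pink (471,429) and red (451,368): wrong colour
- black (496,384): wide, about 27 px
- black (567,379) and (536,296): both about 21 px

So (496,384) fits the widest black mount. The stage knob is at (429,301) and the well at (345,287). I'll confirm with one crop and a finer fit.

```bash
python3 - <<'E'
from h import *
np.set_printoptions(precision=1,suppress=True)
for n,cs in(("top",{"wide":(347,269),"s1":(397,265),"s2":(375,207)}),("scene",{"wide":(191,256),"s1":(160,295),"s2":(227,307)})):
    z=np.load(n+".npz"); im,d=z["im"],z["d"]; W=cloud(n,d)
    for k,(u,v) in cs.items():
        m=np.zeros((420,560),bool); m[v-17:v+17,u-17:u+17]=1
        g=im.max(2)
        m&=(W[...,2]>17)&(W[...,2]<27)
        vv,uu=np.nonzero(m); p=np.array([rayz(n,a,b,22)[:2] for a,b in zip(uu,vv)],np.float32)
        print(n,k,cv2.fitEllipse(cv2.convexHull(p)),np.median(W[m],0))
    r=spotter  # carriage plane
    W2=W[...,2]; m=(abs(W2-62)<5)&(W[...,0]>480)&(W[...,0]<620)&(W[...,1]>-210)&(W[...,1]<60)
    m=cv2.morphologyEx(m.astype(np.uint8),cv2.MORPH_OPEN,np.ones((5,5)))
    c=max(cv2.findContours(m,0,1)[0],key=cv2.contourArea).reshape(-1,2)
    p=np.array([rayz(n,a,b,62)[:2] for a,b in c],np.float32); print(n,"carr",cv2.minAreaRect(p),cv2.boxPoints(cv2.minAreaRect(p)))
    mk=(W2>85)&(W2<112)&(W[...,0]>480)&(W[...,0]<620)&(W[...,1]>-210)&(W[...,1]<-60)
    print("knob",np.median(W[mk],0),mk.sum(), "top",np.median(W[mk&(W2>98)],0))
t=np.load("top.npz")["im"][:,:,::-1]; a=cv2.resize(t[180:290,190:410],(800,400),interpolation=cv2.INTER_CUBIC)
cv2.imwrite("pics/c1.png",a)
E
```

```text
top wide ((431.2204895019531, -269.3353576660156), (37.82585144042969, 39.77889633178711), 12.13276481628418) [ 431.2 -269.3   21.2]
top s1 ((451.8704528808594, -380.0693664550781), (28.867576599121094, 29.523788452148438), 22.21561050415039) [ 451.9 -380.4   21.3]
top s2 ((577.09765625, -322.77105712890625), (28.22886085510254, 29.511837005615234), 52.95370864868164) [ 577.4 -322.8   20.9]
top carr ((543.7628173828125, -76.6964340209961), (199.6171112060547, 71.01119995117188), 84.81282043457031) [[ 499.4 -172.9]
 [ 570.1 -179.3]
 [ 588.1   19.5]
 [ 517.4   25.9]]
knob [ 536.  -151.2  101.4] 74 top [ 537.6 -151.3  101.9]
scene wide ((433.4168701171875, -272.39404296875), (37.97127151489258, 43.51836013793945), 48.942169189453125) [ 433.6 -272.6   21.8]
scene s1 ((454.4065856933594, -382.7629699707031), (28.92436981201172, 32.19401168823242), 50.81068801879883) [ 454.4 -383.1   22. ]
scene s2 ((579.8934936523438, -325.1168212890625), (29.238950729370117, 31.007089614868164), 61.51139831542969) [ 579.5 -325.8   21.9]
scene carr ((545.9666137695312, -79.7821044921875), (203.7674560546875, 73.37753295898438), 84.83885192871094) [[ 500.3 -178. ]
 [ 573.3 -184.6]
 [ 591.7   18.4]
 [ 518.6   25. ]]
knob [ 541.3 -155.2  100.2] 92 top [ 539.1 -153.7  102.7]
```

View pics/c1.png

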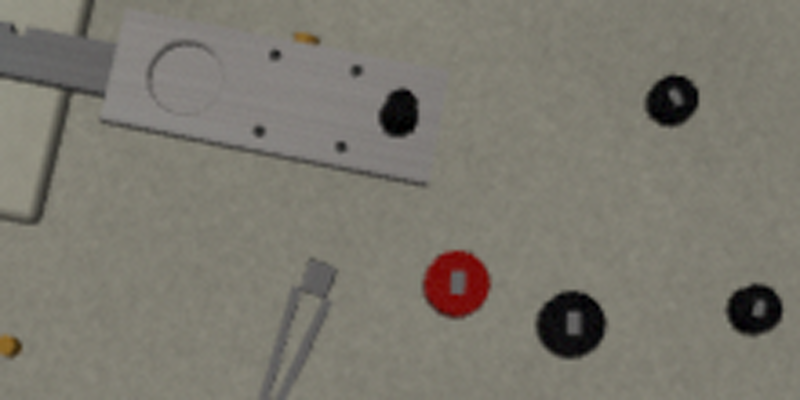

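The crop confirms it: the disc at (572,323) is the widest black one, face up. The well at (186,77) is empty and the knob is at (399,112). Both cameras give the same mount-to-well offset, (117.5, 247.4).

```bash
cat >> h.py <<'E'
from scipy.spatial.transform import Rotation as Ro
def go(p,jaw=None):
    s=readout.sense(); q=s["ee_rot"]; R=Ro.from_quat([q[1],q[2],q[3],q[0]]).as_matrix()
    print("pos",s["eef_pos"].round(1),"jaw deg",round(np.degrees(np.arctan2(R[1,1],R[0,1])),2),"z",R[:,2].round(4),"shift cm",(R.T@(np.array(p)-s["eef_pos"])/10).round(2),"g",round(s["grip_width"],3),"F",s["force"].round(1),"t",s["time_s"])
    if jaw is not None: print("twist",round((-(jaw-np.degrees(np.arctan2(R[1,1],R[0,1])))+90)%180-90,1))
E
python3 -c "
from h import *
go([432,-271,60],20); go([432,-271,9.5],20); print(rayz('top',241.2,201.2,62))"
```

```text
pos [ 210.6 -480.9  231.3] jaw deg -66.35 z [-0.  0. -1.] shift cm [ 28.7  -10.34  17.13] g 0.998 F [0.7 0.  0.5] t 1.0
twist -86.3
pos [ 210.6 -480.9  231.3] jaw deg -66.35 z [-0.  0. -1.] shift cm [ 28.7  -10.34  22.18] g 0.998 F [0.7 0.  0.5] t 1.0
twist -86.3
[548.90328891 -23.68998855  62.        ]
```

Emit:
{"api": "step_arm", "payload": {
  "plan": "28.7 -10.34 10 0 62;28.7 -10.34 10 0 62;28.7 -10.34 10 0 62;28.7 -10.34 10 0 62;28.7 -10.34 10 0 62;28.7 -10.34 10 0 62;28.7 -10.34 10 0 62;28.7 -10.34 17.1 0 62;28.7 -10.34 17.1 0 62;28.7 -10.34 17.1 0 62",
  "grip_force": 25
}}

```text
time_s: 2.0
eef_pos: [430.9, -269.8, 57.8]
ee_rot: [-0.002, 0.979, 0.205, -0.002]
force: [0.8, -0.2, 0.1]
grip_width: 0.613
```

```bash
python3 -c "
from h import *
go([432,-271,9.5],20)
im,d=cams.capture('scene'); cv2.imwrite('pics/s1.png',cv2.resize(im[190:320,120:320,::-1],(800,520),interpolation=cv2.INTER_CUBIC))"
```

```text
pos [ 430.9 -269.8   57.8] jaw deg -66.33 z [-0.004  0.004 -1.   ] shift cm [0.06 0.18 4.83] g 0.613 F [ 0.8 -0.2  0.1] t 2.0
twist -86.3
```

View pics/s1.png

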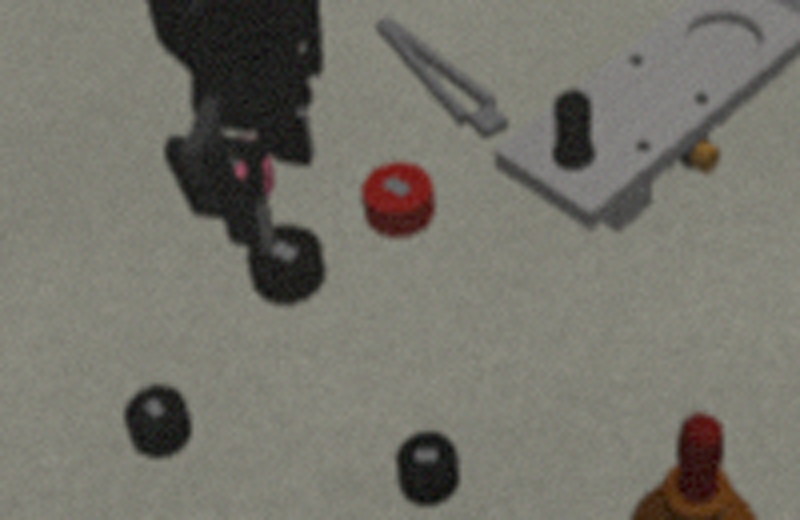

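The gripper stands above the wide mount (crop 287,265), with the red decoy at (398,200) clear. I'll descend, close once to centre the mount, then rotate and regrip.

Emit:
{"api": "step_arm", "payload": {
  "plan": "0 0 3 0 62;0 0 5.05 0 62;0 0 5.05 0 62;0 0 5.05 0 62;0 0 5.05 0 40;0 0 5.05 0 40;0 0 5.05 0 40;0 0 5.05 0 40;0 0 5.05 0 40;0 0 5.05 0 40"
}}

```text
time_s: 3.05
eef_pos: [432.8, -271.9, 11.8]
ee_rot: [0.001, 0.979, 0.205, 0.001]
force: [-1.0, -0.3, 7.6]
grip_width: 0.453
```

```bash
python3 -c "
from h import *
go([432,-271,9.5],20)"
```

```text
pos [ 432.8 -271.9   11.8] jaw deg -66.34 z [ 0.0023 -0.0025 -1.    ] shift cm [-0.04 -0.12  0.23] g 0.453 F [-1.  -0.3  7.6] t 3.05
twist -86.3
```

Emit:
{"api": "step_arm", "payload": {
  "plan": "0 0 0 0 62;0 0 0 0 62;0 0 -2 0 62;0 0 -2.5 -10 62;0 0 -2.5 -20 62;0 0 -2.5 -28 62;0 0 -2.5 -36 62;0 0 -2.5 -44 62;0 0 -2.5 -52 62;0 0 -2.5 -60 62"
}}

```text
time_s: 4.05
eef_pos: [432.1, -271.2, 35.1]
ee_rot: [0.0, 0.743, 0.669, 0.0]
force: [-0.8, 0.4, 0.3]
grip_width: 0.618
```

Emit:
{"api": "step_arm", "payload": {
  "plan": "0 0 0 -8 62;0 0 0 -16 62;0 0 0 -24 62;0 0 0 -26 62;0 0 1.5 -26 62;0 0 2.5 -26 62;0 0 2.5 -26 62;0 0 2.5 -26 62;0 0 2.5 -26 62;0 0 2.5 -26 62"
}}

```text
time_s: 5.05
eef_pos: [432.2, -271.2, 10.2]
ee_rot: [0.0, 0.576, 0.817, -0.0]
force: [-0.4, 0.0, -0.7]
grip_width: 0.622
```

```bash
python3 -c "
from h import *
go([432,-271,9.5],20)
im,d=cams.capture('scene'); cv2.imwrite('pics/s2.png',cv2.resize(im[200:290,140:260,::-1],(800,600),interpolation=cv2.INTER_CUBIC))"
```

```text
pos [ 432.2 -271.2   10.2] jaw deg 19.65 z [ 5.e-04 -5.e-04 -1.e+00] shift cm [ 0.03 -0.01  0.07] g 0.622 F [-0.4  0.  -0.7] t 5.05
twist -0.4
```

View pics/s2.png

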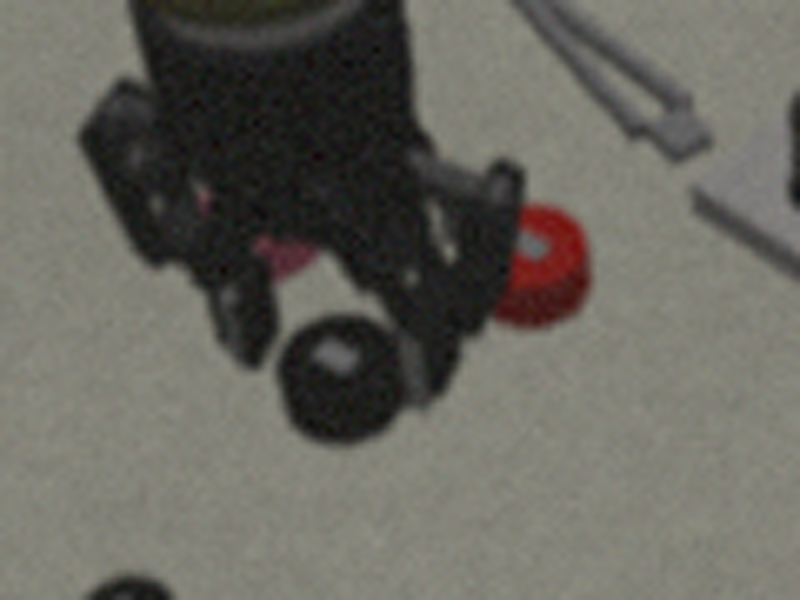

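The wide mount (340,378) sits between the two fingers (240,340) and (420,380). Closing and lifting.

Emit:
{"api": "step_arm", "payload": {
  "plan": "0 0 0 0 38;0 0 0 0 38;0 0 0 0 38;0 0 0 0 38;0 0 0 0 38;0 0 0 0 38;0 0 -1 0 38;0 0 -4 0 38;0 0 -8 0 38;0 0 -10 0 38",
  "grip_force": 30
}}

```text
time_s: 6.1
eef_pos: [432.7, -271.7, 113.2]
ee_rot: [0.002, 0.576, 0.817, -0.0]
force: [-0.1, 0.4, -0.5]
grip_width: 0.453
```

```bash
python3 - <<'E'
from h import *
np.set_printoptions(precision=1,suppress=True)
go([549.8,-23.6,110])
im,d=cams.capture('scene'); W=cloud('scene',d)
for r in spotter.regions_of('scene','mount')[:3]:
    p=W[r["pixels"]&(d>0)]; print(r["conf"],r["extent"],np.percentile(p,[3,50,97],axis=0).ravel())
cv2.imwrite('pics/s3.png',cv2.resize(im[170:290,140:300,::-1],(800,600),interpolation=cv2.INTER_CUBIC))
E
```

```text
pos [ 432.7 -271.7  113.2] jaw deg 19.66 z [ 0. -0. -1.] shift cm [19.4 19.4  0.3] g 0.453 F [-0.1  0.4 -0.5] t 6.1
0.79 [184.1, 223.9, 16.9, 18.7] [ 370.7 -292.4   14.9  436.6 -279.1  123.7  453.7 -231.9  127. ]
0.75 [221.6, 238.4, 22.1, 16.9] [ 430.6 -218.1    1.2  453.8 -203.3   20.9  468.6 -181.1   24.1]
0.72 [178.4, 235.1, 18.6, 13.7] [ 344.7 -258.2    0.3  370.2 -248.5   16.4  381.8 -231.5   23.5]
```

View pics/s3.png

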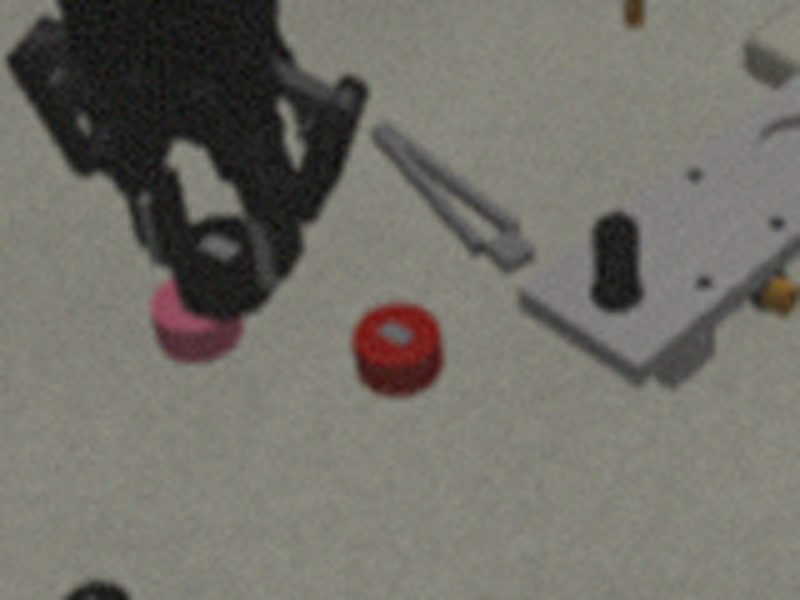

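The mount is held level at (225,265) and the neighbours are untouched. Carrying it high over to the well.

Emit:
{"api": "step_arm", "payload": {
  "plan": "0 0 -5 0 38;4 4 -5 0 38;8 8 -5 0 38;12 12 -5 0 38;16 16 -5 0 38;19.4 19.4 -5 0 38;19.4 19.4 -5 0 38;19.4 19.4 1.5 0 38;19.4 19.4 1.5 0 38;19.4 19.4 1.5 0 38"
}}

```text
time_s: 7.2
eef_pos: [547.7, -22.5, 91.6]
ee_rot: [-0.003, 0.576, 0.818, -0.001]
force: [0.3, -1.0, 0.7]
grip_width: 0.45
```

```bash
python3 - <<'E'
from h import *
np.set_printoptions(precision=1,suppress=True)
go([549.8,-23.6,110])
for n in('scene','top'):
    im,d=cams.capture(n); W=cloud(n,d); np.savez(n+"2.npz",im=im,d=d)
    for r in spotter.regions_of(n,'mount')[:4]:
        p=W[r["pixels"]&(d>0)]; print(n,r["conf"],r["extent"],np.percentile(p,[3,50,97],axis=0).ravel())
    print(proj(n,[549.8,-23.6,62]))
s=np.load('scene2.npz')['im']; cv2.imwrite('pics/s4.png',cv2.resize(s[140:260,220:380,::-1],(800,600),interpolation=cv2.INTER_CUBIC))
E
```

```text
pos [547.7 -22.5  91.6] jaw deg 19.67 z [-0.  0. -1.] shift cm [-0.2  0.1 -1.8] g 0.45 F [ 0.3 -1.   0.7] t 7.2
scene 0.72 [179.1, 234.2, 21.7, 14.9] [ 345.3 -257.4    1.4  367.2 -242.4   20.8  380.6 -221.7   24.1]
scene 0.65 [300.5, 189.0, 13.3, 20.2] [534.2 -44.   85.  552.5 -31.7 102.2 567.5  -9.1 104.9]
scene 0.55 [219.9, 239.0, 20.8, 14.4] [ 432.5 -218.3    5.8  453.7 -204.2   21.4  468.3 -184.3   23.8]
(np.float64(300.2777951902488), np.float64(199.0946717007347))
top 0.83 [314.2, 255.8, 16.2, 20.5] [ 430.  -214.2    9.7  446.7 -197.2   20.9  463.7 -179.8   24.4]
top 0.67 [329.5, 301.4, 21.3, 23.9] [ 343.5 -252.9   17.7  359.8 -236.4   21.   376.9 -219.8   24.2]
(np.float64(241.21006195354056), np.float64(200.7988680636816))
```

View pics/s4.png

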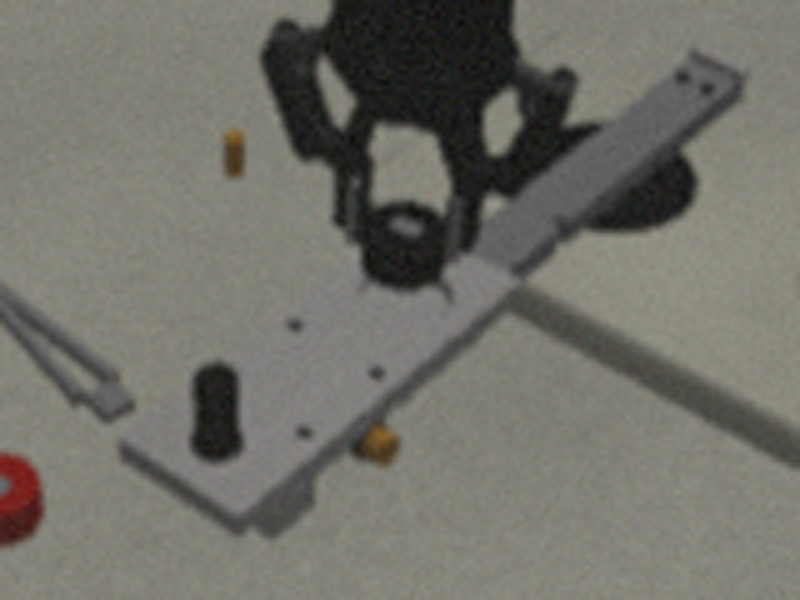

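```bash
python3 - <<'E'
from h import *
np.set_printoptions(precision=1,suppress=True)
go([549.8,-23.6,64])
n='scene'; im,d=cams.capture(n); W=cloud(n,d)
R=max([r for r in spotter.regions_of(n,'mount') if abs(r["extent"][0]-300)<15],key=lambda r:r["conf"])
m=R["pixels"]&(d>0); z=W[m][:,2]; zt=np.median(z[z>np.percentile(z,60)]); 
mt=m&(abs(W[...,2]-zt)<4); vv,uu=np.nonzero(mt)
p=np.array([rayz(n,a,b,zt)[:2] for a,b in zip(uu,vv)],np.float32)
print(zt,len(p),cv2.minEnclosingCircle(p),cv2.fitEllipse(cv2.convexHull(p)),p.min(0),p.max(0),R["extent"])
# silhouette bottom: predict bottom pixels for candidate centre
t=(np.indices((420,560))[1]>285)&(np.indices((420,560))[1]<316)&(np.indices((420,560))[0]>178)&(np.indices((420,560))[0]<200)&(im.max(2)<70)
for v in range(178,200): 
    u=np.nonzero(t[v])[0]; print(v,(u.min(),u.max()) if len(u) else None,end=' ')
for c in [(549,-23),(550.9,-25)]:
    a=np.linspace(0,2*np.pi,60); 
    for zz in (zt-22,zt):
        q=np.array([proj(n,[c[0]+20*np.cos(x),c[1]+20*np.sin(x),zz]) for x in a]); print(c,zz,q.min(0),q.max(0))
E
```

```text
pos [550.1 -23.4  96. ] jaw deg 19.63 z [ 0. -0. -1.] shift cm [-0.  -0.   3.2] g 0.456 F [ 0.6 -0.2  0.7] t 7.4
107.85926512374841 159 ((552.2705688476562, -27.907432556152344), 20.447406768798828) ((552.2048950195312, -28.32169532775879), (37.713966369628906, 40.12836837768555), 43.263511657714844) [532.7 -47.4] [571.7  -8.5] [301.3, 190.6, 12.8, 15.2]
178 None 179 (np.int64(288), np.int64(315)) 180 (np.int64(288), np.int64(315)) 181 (np.int64(288), np.int64(315)) 182 (np.int64(288), np.int64(315)) 183 (np.int64(288), np.int64(315)) 184 (np.int64(289), np.int64(315)) 185 (np.int64(290), np.int64(315)) 186 (np.int64(291), np.int64(315)) 187 (np.int64(292), np.int64(315)) 188 (np.int64(293), np.int64(315)) 189 (np.int64(293), np.int64(314)) 190 (np.int64(293), np.int64(310)) 191 (np.int64(293), np.int64(309)) 192 (np.int64(294), np.int64(309)) 193 (np.int64(294), np.int64(308)) 194 (np.int64(294), np.int64(308)) 195 (np.int64(295), np.int64(307)) 196 (np.int64(299), np.int64(307)) 197 None 198 None 199 None (549, -23) 85.85926512374841 [291.9 185.4] [309.4 196.7]
(549, -23) 107.85926512374841 [292.3 178. ] [310.1 189.3]
(550.9, -25) 85.85926512374841 [292.1 186.2] [309.6 197.5]
(550.9, -25) 107.85926512374841 [292.5 178.8] [310.3 190.1]
```

Emit:
{"api": "step_arm", "payload": {
  "plan": "0 0 1 0 38;0 0 2 0 38;0 0 2.2 0 38;0 0 2.4 0 38;0 0 2.5 0 38;0 0 2.6 0 38;0 0 2.6 0 38"
}}

```text
time_s: 8.2
eef_pos: [549.5, -23.1, 68.9]
ee_rot: [0.0, 0.576, 0.817, 0.0]
force: [0.6, 0.2, -0.9]
grip_width: 0.449
```

```bash
python3 -c "
from h import *
go([549.8,-23.6,64])"
```

```text
pos [549.5 -23.1  68.9] jaw deg 19.65 z [ 2.e-04 -0.e+00 -1.e+00] shift cm [-0.05  0.01  0.49] g 0.449 F [ 0.6  0.2 -0.9] t 8.2
```

Emit:
{"api": "step_arm", "payload": {
  "plan": "0 0 0.1 0 38;0 0 0.2 0 38;0 0 0.3 0 38;0 0 0.4 0 38;0 0 0.4 0 38"
}}

```text
time_s: 8.7
eef_pos: [549.4, -23.1, 64.6]
ee_rot: [-0.0, 0.576, 0.817, -0.0]
force: [-0.3, 0.2, -0.8]
grip_width: 0.447
```

```bash
python3 -c "
from h import *
go([549.8,-23.6,64])"
```

```text
pos [549.4 -23.1  64.6] jaw deg 19.65 z [-2.e-04  1.e-04 -1.e+00] shift cm [-0.06  0.02  0.06] g 0.447 F [-0.3  0.2 -0.8] t 8.7
```

Emit:
{"api": "step_arm", "payload": {
  "plan": "0 0 0.05 0 38;0 0 0.1 0 38;0 0 0.1 0 38"
}}

```text
time_s: 9.0
eef_pos: [549.6, -23.1, 64.3]
ee_rot: [0.0, 0.576, 0.817, 0.0]
force: [-1.5, -0.8, 5.3]
grip_width: 0.451
```

Emit:
{"api": "step_arm", "payload": {
  "plan": "0 0 0.05 0 38;0 0 0.1 0 38;0 0 0.1 0 38"
}}

```text
time_s: 9.3
eef_pos: [549.6, -23.1, 64.2]
ee_rot: [0.0, 0.576, 0.817, 0.0]
force: [-5.9, 1.5, 14.4]
grip_width: 0.45
```

```bash
python3 - <<'E'
from h import *
np.set_printoptions(precision=1,suppress=True)
go([549.8,-23.6,64])
n='scene'; im,d=cams.capture(n); W=cloud(n,d)
for R in spotter.regions_of(n,'mount'):
    if abs(R["extent"][0]-300)<15: p=W[R["pixels"]&(d>0)]; print(R["conf"],R["extent"],np.percentile(p,[5,50,95],axis=0))
cv2.imwrite('pics/s5.png',cv2.resize(im[150:240,240:360,::-1],(800,600),interpolation=cv2.INTER_CUBIC))
E
```

```text
pos [549.6 -23.1  64.2] jaw deg 19.67 z [ 0. -0. -1.] shift cm [-0.1  0.   0. ] g 0.45 F [-5.9  1.5 14.4] t 9.3
0.81 [300.4, 199.3, 14.3, 17.6] [[535.5 -43.5  61.3]
 [552.8 -31.8  74.8]
 [568.8 -11.2  77.7]]
0.56 [294.1, 321.7, 32.2, 60.2] [[ 698.7 -330.    10.2]
 [ 724.3 -313.7   63.4]
 [ 744.3 -294.1  133.7]]
```

View pics/s5.png

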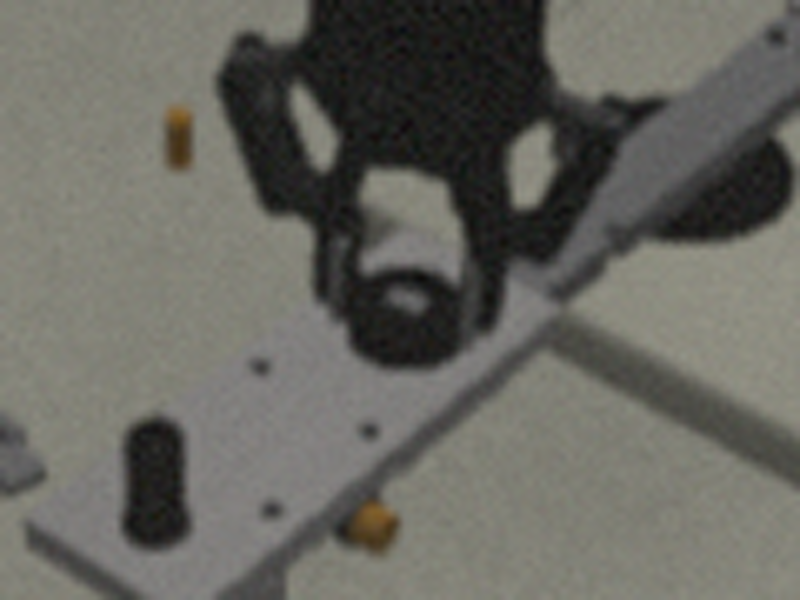

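The mount is down: contact at TCP z 64.2, mount top about 76 mm (54 + 22), and only its upper part shows at (408,318). I'll relieve the preload, release and rise.

Emit:
{"api": "step_arm", "payload": {
  "plan": "0 0 -0.15 0 38;0 0 -0.15 0 48;0 0 -0.15 0 60;0 0 -0.15 0 65;0 0 -0.15 0 65;0 0 -2 0 65;0 0 -5 0 65;0 0 -9 0 65;0 0 -9 0 65;0 0 -9 0 65"
}}

```text
time_s: 10.4
eef_pos: [549.6, -23.1, 153.2]
ee_rot: [0.001, 0.576, 0.817, 0.0]
force: [-0.0, 0.7, -1.3]
grip_width: 0.65
```

```bash
python3 - <<'E'
from h import *
np.set_printoptions(precision=1,suppress=True)
go([538,-153,130],84.8-180)
n='scene'; im,d=cams.capture(n); W=cloud(n,d)
for R in spotter.regions_of(n,'mount'):
    if abs(R["extent"][0]-300)<15 and abs(R["extent"][1]-199)<20: p=W[R["pixels"]&(d>0)]; print(R["conf"],R["extent"],np.percentile(p,[5,50,80,95],axis=0))
im=im.copy()
cv2.imwrite('pics/s6.png',cv2.resize(im[150:240,240:360,::-1],(800,600),interpolation=cv2.INTER_CUBIC))
E
```

```text
pos [549.6 -23.1 153.2] jaw deg 19.65 z [ 0. -0. -1.] shift cm [-11.8  -5.5   2.3] g 0.65 F [-0.   0.7 -1.3] t 10.4
twist -65.1
0.6 [299.8, 197.5, 16.0, 13.8] [[534.4 -43.4  62.1]
 [552.9 -31.3  75. ]
 [563.5 -19.3  76.6]
 [568.9 -11.5  77.5]]
```

View pics/s6.png

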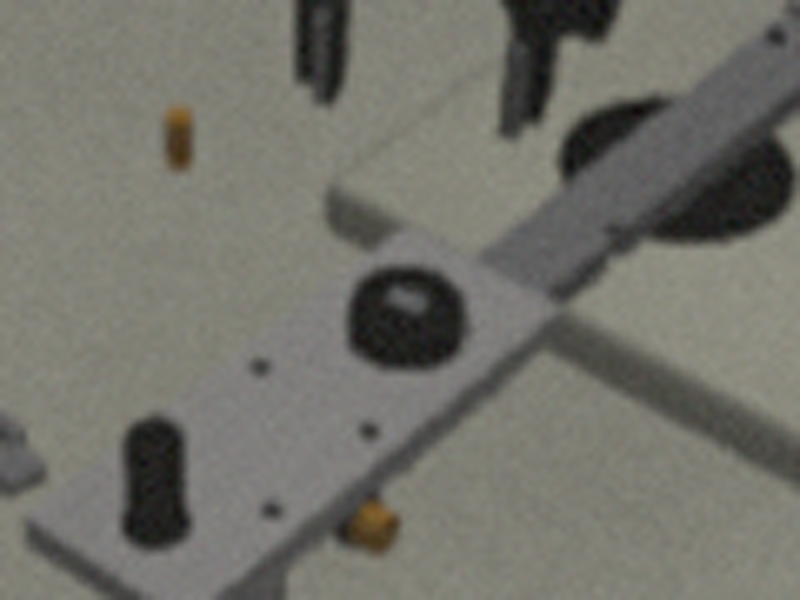

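The mount sits level in the well, released, at (408,318); brass cases and forceps are unmoved. Next the knob, with the jaws along the rail.

Emit:
{"api": "step_arm", "payload": {
  "plan": "-3 -1.5 0 -8 50;-6 -3 0 -16 50;-9 -4.3 0 -24 50;-11.8 -5.5 0 -32 50;-11.8 -5.5 0 -40 50;-11.8 -5.5 0 -48 50;-11.8 -5.5 0 -56 50;-11.8 -5.5 0 -65 50;-11.8 -5.5 2.3 -65 50;-11.8 -5.5 2.3 -65 50"
}}

```text
time_s: 11.5
eef_pos: [535.7, -151.9, 126.4]
ee_rot: [-0.003, 0.047, 0.999, 0.001]
force: [-1.1, 0.9, -0.4]
grip_width: 0.5
```

```bash
python3 - <<'E'
from h import *
np.set_printoptions(precision=2,suppress=True)
go([538,-152.7,70],84.8)
print(readout.sense()["joints"])
n='scene'; im,d=cams.capture(n)
cv2.imwrite('pics/s7.png',cv2.resize(im[120:255,220:400,::-1],(800,600),interpolation=cv2.INTER_CUBIC))
E
```

```text
pos [ 535.7 -151.9  126.4] jaw deg 84.64 z [-0.01  0.   -1.  ] shift cm [-0.27 -0.07  5.64] g 0.5 F [-1.1  0.9 -0.4] t 11.5
twist -0.2
[-0.49  0.49  1.53  0.    1.13 -1.96]
```

View pics/s7.png

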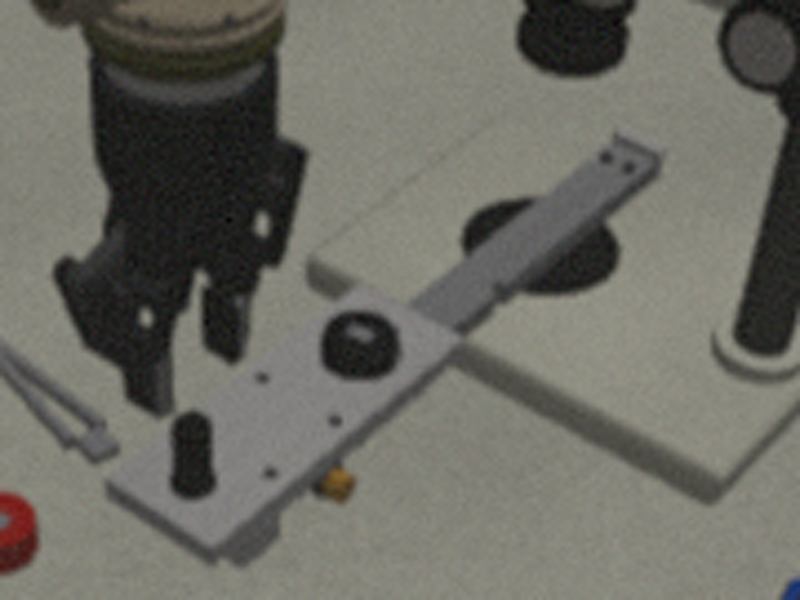

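The finger tips (150,405) and (222,355) straddle the knob top (190,418), jaws along the rail. Descend and grip.

Emit:
{"api": "step_arm", "payload": {
  "plan": "0 0 2 0 50;0 0 4 0 50;0 0 5.5 0 50;0 0 6 0 50;0 0 6 0 50;0 0 6 0 15;0 0 6 0 15;0 0 6 0 15;0 0 6 0 15;0 0 6 0 15",
  "grip_force": 40
}}

```text
time_s: 12.55
eef_pos: [537.8, -152.9, 70.9]
ee_rot: [0.001, 0.047, 0.999, -0.0]
force: [-1.2, 1.0, 6.3]
grip_width: 0.19
```

Emit:
{"api": "step_arm", "payload": {
  "plan": "0 0 0 0 15;0 0 0 0 15;0 0 0 0 15;0 0 0 0 15"
}}

```text
time_s: 12.95
eef_pos: [537.8, -152.9, 70.9]
ee_rot: [0.001, 0.047, 0.999, -0.0]
force: [-0.8, 0.4, 6.4]
grip_width: 0.188
```

```bash
python3 - <<'E'
from h import *
go([538,-152.7,70],84.8)
n='top'; im,d=cams.capture(n); W=cloud(n,d)
# rail direction / notch: stand & microscope extents
for R in spotter.regions_of(n,'microscope')[:1]:
    m=R["pixels"]&(d>0)&(abs(W[...,2]-30)<5); vv,uu=np.nonzero(m); p=np.array([rayz(n,a,b,30)[:2] for a,b in zip(uu,vv)],np.float32)
    print(cv2.minAreaRect(p),cv2.boxPoints(cv2.minAreaRect(p)))
E
```

```text
pos [ 537.8 -152.9   70.9] jaw deg 84.65 z [ 1.5e-03 -7.0e-04 -1.0e+00] shift cm [-0.01  0.02  0.09] g 0.188 F [-0.8  0.4  6.4] t 12.95
twist -0.2Traceback (most recent call last):
  File "<stdin>", line 6, in <module>
  File "h.py", line 12, in rayz
    f,cx,cy,R,t=K(n); o=-R.T@t; r=R.T@np.array([(u-cx)/f,(v-cy)/f,1]); return o+r*(z-o[2])/r[2]
                ~^^^
  File "h.py", line 4, in K
    i=cams.camera_info(n); f=210/np.tan(np.radians(i["vfov"])/2)
ValueError: time passes only in moves, steps and waits
```

```bash
python3 - <<'E'
from h import *
u=np.array([.0933,.9956])
for n,a,b in(('top',181,130.5),('scene',394.5,196)):
    p=rayz(n,a,b,33)[:2]; o=p-145*np.array([u[1],-u[0]]); print(n,p,o,"travel",(o-np.array([549.6,-23.1]))@u,(o-np.array([549.6,-23.1]))@[u[1],-u[0]])
E
```

```text
top [709.54531702 140.80502501] [565.18331702 154.33352501] travel 178.1067409787834 -1.0397974604155436
scene [714.54515813 153.18888577] [570.18315813 166.71738577] travel 190.90259793152978 2.7826301459156784
```

Emit:
{"api": "step_arm", "payload": {
  "plan": "0 0.5 -0.1 0 15;0 1.5 -0.1 0 15;0 3 -0.1 0 15;0 4.5 -0.1 0 15;0 6 -0.1 0 15;0 7.5 -0.1 0 15;0 9 -0.1 0 15;0 10 -0.1 0 15;0 10 -0.1 0 15;0 10 -0.1 0 15"
}}

```text
time_s: 14.05
eef_pos: [547.0, -52.6, 70.9]
ee_rot: [0.0, 0.047, 0.999, 0.001]
force: [3.1, 5.3, -1.4]
grip_width: 0.189
```

```bash
python3 - <<'E'
from h import *
go([538+.0932*100,-152.7+99.56,71],84.8)
im,d=cams.capture('scene')
cv2.imwrite('pics/s8.png',cv2.resize(im[90:240,220:420,::-1],(800,600),interpolation=cv2.INTER_CUBIC))
E
```

```text
pos [547.  -52.6  70.9] jaw deg 84.66 z [ 9.e-04  1.e-03 -1.e+00] shift cm [-0.04 -0.05 -0.01] g 0.189 F [ 3.1  5.3 -1.4] t 14.05
twist -0.1
```

View pics/s8.png

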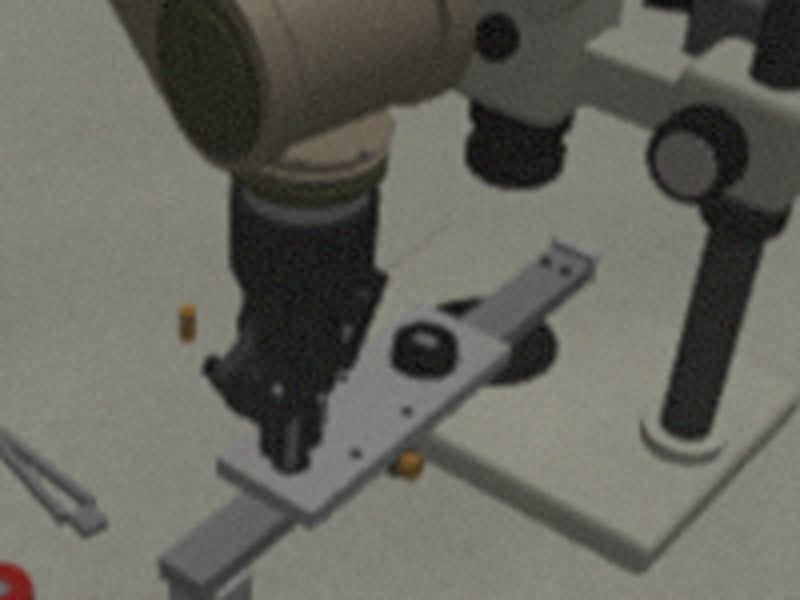

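The stage is moving and the mount at (425,350) stays seated. The wrist link seems near the microscope head, so I'll check that clearance by depth before going on.

```bash
python3 - <<'E'
from h import *
a=np.load('top.npz')['d']; f,cx,cy,R,t=K('top')
for n in('top','scene'):
    im,d=cams.capture(n); d0=np.load(n+'.npz')['d']; W=cloud(n,d); W0=cloud(n,d0)
    ch=(abs(d-d0)>25)&(d>0)&(d0>0)&(W[...,2]>110)&(d<d0)
    A=W[ch]; M=W0[(d0>0)&(W0[...,2]>100)&(W0[...,0]>480)&(W0[...,1]>20)&(W0[...,1]<300)]
    for z in range(110,460,30):
        s=A[(A[:,2]>=z)&(A[:,2]<z+30)&(A[:,0]>420)]; m=M[(M[:,2]>=z)&(M[:,2]<z+30)]
        print(n,z,len(s),s[:,:2].min(0).round() if len(s) else '',np.percentile(s,98,axis=0)[:2].round() if len(s) else '','mic',np.percentile(m,2,axis=0)[:2].round() if len(m) else '')
    if n=='top': cv2.imwrite('pics/t9.png',cv2.resize(im[60:330,60:420,::-1],(800,600)))
E
```

```text
top 110 6 [531. -98.] [532. -90.] mic [693. 123.]
top 140 94 [ 528. -116.] [552. -94.] mic [536. 123.]
top 170 0   mic [536. 122.]
top 200 0   mic [525.  82.]
top 230 0   mic [524.  81.]
top 260 0   mic [525.  84.]
top 290 32 [ 471. -123.] [537. -91.] mic [527. 106.]
top 320 527 [ 432. -124.] [600.  -4.] mic [535. 104.]
top 350 3133 [ 420. -120.] [588.  -2.] mic [554.  99.]
top 380 1196 [ 420. -108.] [558.  16.] mic [616.  95.]
top 410 2262 [420. -92.] [508.  30.] mic [637. 104.]
top 440 1204 [420. -60.] [469.  25.] mic 
scene 110 248 [ 531. -105.] [564. -11.] mic [696. 121.]
scene 140 428 [ 529. -118.] [567.   3.] mic [552. 122.]
scene 170 258 [ 533. -108.] [568. -41.] mic [543. 114.]
scene 200 441 [520. -92.] [585. -47.] mic [535.  82.]
scene 230 458 [514. -92.] [584. -40.] mic [533.  80.]
scene 260 605 [ 506. -117.] [587. -34.] mic [534.  83.]
scene 290 695 [ 464. -125.] [604. -15.] mic [535. 105.]
scene 320 1732 [ 430. -126.] [606.  13.] mic [541. 101.]
scene 350 2653 [ 420. -123.] [593.  10.] mic [559.  97.]
scene 380 1511 [ 420. -109.] [555.  10.] mic [622.  93.]
scene 410 1469 [420. -94.] [509.  18.] mic [636. 100.]
scene 440 855 [420. -61.] [469.  11.] mic
```

View pics/t9.png

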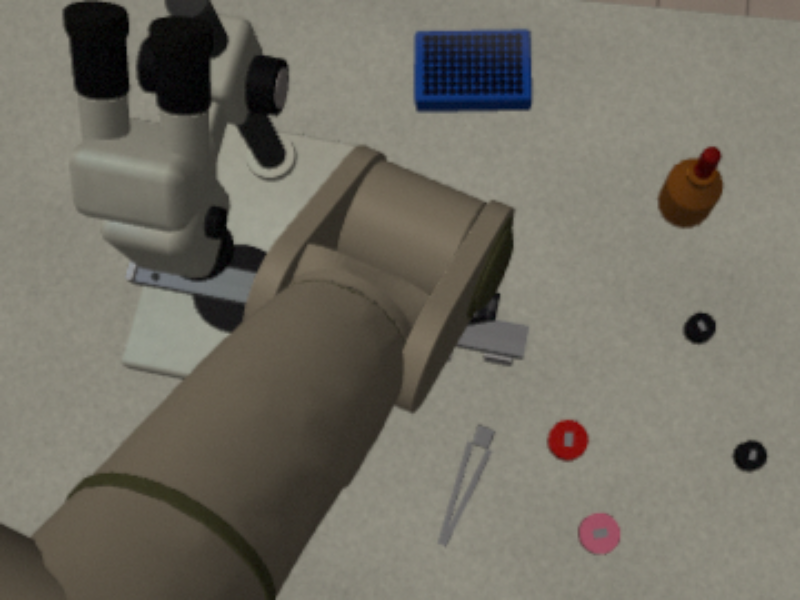

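```bash
python3 - <<'E'
from h import *
u=np.array([.0920,.9958]); w=np.array([549.6,-23.1])
for l,n,a,b,z in(('obj','scene',220+515/4,90+163/4,162),('plate','top',560/800*238,.7*270,31),('plateS','scene',220+541*.225,120+245*.225,31),('notchmark','scene',220+500*.225,120+290*.225,50)):
    p=rayz(n,a,b,z)[:2]; print(l,p,(p-w)@u,(p-w)@[u[1],-u[0]])
E
```

```text
obj [565.46536401 156.30170169] 180.10782803353717 -0.7062270791842618
plate [566.39177699 151.9000919 ] 175.80993499560788 0.6212430684339194
plateS [567.36892278 151.14845627] 175.1513536449669 1.6634353260865375
notchmark [578.70141907  78.92186816] 104.27070686562477 19.59318123465061
```

Emit:
{"api": "step_arm", "payload": {
  "plan": "0 1 0 0 15;0 2 0 0 15;0 3 0 0 15;0 4 0 0 15;0 4.8 0 0 15;0 5.4 0 0 15;0 5.8 0 0 15;0 6 0 0 15;0 6 0 0 15"
}}

```text
time_s: 15.1
eef_pos: [552.4, 6.3, 71.0]
ee_rot: [0.0, 0.047, 0.999, -0.0]
force: [0.4, -0.2, 0.4]
grip_width: 0.188
```

Emit:
{"api": "step_arm", "payload": {
  "plan": "0 0.1 0 0 15;0 0.2 0 0 15;0 0.3 0 0 15"
}}

```text
time_s: 15.4
eef_pos: [552.6, 9.1, 71.0]
ee_rot: [0.0, 0.047, 0.999, -0.0]
force: [-1.0, -6.1, 2.9]
grip_width: 0.19
```

```bash
cat >> h.py <<'E'
def rail():
    s=readout.sense(); u=np.array([.0920,.9958,0]); p=s["eef_pos"]-[537.8,-152.9,70.9]
    print("disp",round(p@u,2),"lat",round(p@[u[1],-u[0],0],2),"F along",round(s["force"]@u,2),"lat",round(s["force"]@[u[1],-u[0],0],2),"z",s["force"][2].round(1),"g",s["grip_width"].round(3),"t",s["time_s"])
E
python3 -c "
from h import *
rail()"
```

```text
Traceback (most recent call last):
  File "h.py", line 20, in rail
    print("disp",round(p@u,2),"lat",round(p@[u[1],-u[0],0],2),"F along",round(s["force"]@u,2),"lat",round(s["force"]@[u[1],-u[0],0],2),"z",s["force"][2].round(1),"g",s["grip_width"].round(3),"t",s["time_s"])
                                                                                                                                                                      ^^^^^^^^^^^^^^^^^^^^^
AttributeError: 'float' object has no attribute 'round'
```

Emit:
{"api": "step_arm", "payload": {
  "plan": "0 0 0 0 15;0 0 0 0 15;0 0 0 0 15"
}}

```text
time_s: 15.7
eef_pos: [552.7, 9.8, 70.9]
ee_rot: [0.0, 0.047, 0.999, 0.0]
force: [0.8, -0.3, 2.3]
grip_width: 0.189
```

Only a moving drag; it settles to about 0. Continue in small steps.

Emit:
{"api": "step_arm", "payload": {
  "plan": "0 0.1 0 0 15;0 0.2 0 0 15;0 0.3 0 0 15;0 0.4 0 0 15;0 0.4 0 0 15"
}}

```text
time_s: 16.2
eef_pos: [553.1, 13.7, 70.9]
ee_rot: [0.0, 0.047, 0.999, 0.0]
force: [1.5, -2.1, 3.0]
grip_width: 0.188
```

Emit:
{"api": "step_arm", "payload": {
  "plan": "0 0.1 0 0 15;0 0.2 0 0 15;0 0.2 0 0 15;0 0.2 0 0 15"
}}

```text
time_s: 16.6
eef_pos: [553.3, 16.0, 70.9]
ee_rot: [0.0, 0.047, 0.999, 0.0]
force: [1.0, 0.7, 5.0]
grip_width: 0.19
```

Emit:
{"api": "step_arm", "payload": {
  "plan": "0 0.1 0 0 15;0 0.2 0 0 15;0 0.2 0 0 15;0 0.2 0 0 15"
}}

```text
time_s: 17.0
eef_pos: [553.5, 18.1, 70.9]
ee_rot: [0.0, 0.047, 0.999, 0.001]
force: [2.7, 2.1, 4.9]
grip_width: 0.192
```

Emit:
{"api": "step_arm", "payload": {
  "plan": "0 0.05 0 0 15;0 0.1 0 0 15;0 0.1 0 0 15;0 0.1 0 0 15"
}}

```text
time_s: 17.4
eef_pos: [553.5, 18.9, 70.9]
ee_rot: [0.0, 0.047, 0.999, 0.0]
force: [1.6, -0.3, 5.3]
grip_width: 0.189
```

Emit:
{"api": "step_arm", "payload": {
  "plan": "0 0.05 0 0 15;0 0.1 0 0 15;0 0.1 0 0 15;0 0.1 0 0 15"
}}

```text
time_s: 17.8
eef_pos: [553.6, 20.2, 70.9]
ee_rot: [0.0, 0.047, 0.999, 0.001]
force: [1.7, 1.2, 4.8]
grip_width: 0.192
```

Emit:
{"api": "step_arm", "payload": {
  "plan": "0 0.05 0 0 15;0 0.1 0 0 15;0 0.1 0 0 15;0 0.1 0 0 15"
}}

```text
time_s: 18.2
eef_pos: [553.7, 21.3, 70.9]
ee_rot: [0.0, 0.047, 0.999, 0.001]
force: [1.5, 2.7, 4.7]
grip_width: 0.19
```

Emit:
{"api": "step_arm", "payload": {
  "plan": "0 0.05 0 0 15;0 0.1 0 0 15;0 0.1 0 0 15;0 0.1 0 0 15"
}}

```text
time_s: 18.6
eef_pos: [553.8, 22.1, 70.9]
ee_rot: [0.0, 0.047, 0.999, 0.0]
force: [1.3, 0.9, 5.0]
grip_width: 0.189
```

Emit:
{"api": "step_arm", "payload": {
  "plan": "0 0.05 0 0 15;0 0.1 0 0 15;0 0.1 0 0 15;0 0.1 0 0 15"
}}

```text
time_s: 19.0
eef_pos: [553.8, 22.4, 70.9]
ee_rot: [0.0, 0.047, 0.999, -0.0]
force: [0.2, -2.8, 5.2]
grip_width: 0.192
```

```bash
python3 - <<'E'
from h import *
s=readout.sense(); print(s["eef_pos"].round(2),s["force"].round(2),s["wrist_torque"].round(2))
im,d=cams.capture('scene')
cv2.imwrite('pics/s10.png',cv2.resize(im[90:240,220:420,::-1],(800,600),interpolation=cv2.INTER_CUBIC))
E
```

```text
[553.82  22.42  70.9 ] [ 0.2  -2.75  5.25] [-0.39 -0.1   0.01]
```

The forces fit the notch. There was about 2 N of drag at y=13.7, a pull of +1 to +2.7 N from 18 to 22, and now −2.8 N with the motion stalling at 22.4. One 0.5 mm nudge should confirm it (wall resists 10 N).

Emit:
{"api": "step_arm", "payload": {
  "plan": "0 0.05 0 0 15;0 0.05 0 0 15;0 0.05 0 0 15"
}}

```text
time_s: 19.35
eef_pos: [553.9, 22.6, 70.9]
ee_rot: [0.0, 0.047, 0.999, -0.0]
force: [-0.5, -3.9, 5.7]
grip_width: 0.19
```

Emit:
{"api": "step_arm", "payload": {
  "plan": "0 -0.05 0 0 15;0 -0.1 0 0 15;0 -0.1 0 0 15;0 -0.1 0 0 15;0 -0.1 0 0 15"
}}

```text
time_s: 19.85
eef_pos: [553.8, 22.3, 70.9]
ee_rot: [0.0, 0.047, 0.999, 0.0]
force: [0.3, 0.1, 4.1]
grip_width: 0.186
```

```bash
python3 - <<'E'
from h import *
np.set_printoptions(precision=1,suppress=True)
go([0,0,0])
for n in('scene','top'):
    im,d=cams.capture(n); W=cloud(n,d); d0=np.load(n+'.npz')['d']
    for o in('mount','small_mount_a','forceps','dropper_bottle','beaker','cartridge_case'):
        for r in spotter.regions_of(n,o)[:5]:
            p=W[r["pixels"]&(d>0)]
            if len(p) and r["conf"]>.3: print(n,o,round(r["conf"],2),np.percentile(p,[50,85],axis=0).ravel())
    if n=='scene':
        m=(W[...,2]>70)&(W[...,2]<82)&(W[...,0]>530)&(W[...,0]<605)&(W[...,1]>110)&(W[...,1]<200); print('mount in well',m.sum(),np.median(W[m],0))
E
```

```text
pos [553.8  22.3  70.9] jaw deg 84.65 z [ 0.  0. -1.] shift cm [54.9 -7.4  7.1] g 0.186 F [0.3 0.1 4.1] t 19.85
scene mount 0.87 [ 453.9 -205.9   21.3  465.6 -195.    23. ]
scene mount 0.61 [ 366.9 -242.8   20.9  378.9 -228.9   22.8]
scene mount 0.52 [568.8 142.1  75.1 580.3 156.   76.9]
scene small_mount_a 0.65 [ 582.3 -326.8   21.   591.1 -316.7   23. ]
scene small_mount_a 0.58 [ 458.  -385.6   21.3  465.9 -376.1   22.9]
scene forceps 0.53 [ 401.6 -101.5    6.7  437.5  -92.1    8.5]
scene dropper_bottle 0.8 [ 724.3 -313.4   63.5  739.3 -301.2   96.5]
scene beaker 0.97 [ 597.4 -468.5   33.9  624.1 -451.8   57.4]
mount in well 137 [568.3 145.5  75.6]
top mount 0.69 [ 447.1 -197.1   20.9  459.3 -185.5   22.8]
top mount 0.68 [ 360.3 -235.2   21.   371.4 -223.9   23. ]
top small_mount_a 0.57 [ 575.3 -321.3   20.7  583.9 -313.4   23.4]
top small_mount_a 0.46 [ 451.9 -379.7   20.9  460.5 -370.3   22.9]
top forceps 0.76 [386.3 -96.3   7.  440.7 -87.3   8.7]
top dropper_bottle 0.71 [ 706.2 -295.6   62.4  719.  -280.    94.6]
top beaker 0.72 [ 604.2 -472.1   29.5  620.7 -448.    55.1]
top beaker 0.53 [531.6   5.2  60.5 543.1  10.6  62.1]
```

```bash
python3 -c "
from h import *
print(workorder.finish_job())"
```

```text
the job is handed in; nothing more can be done
None
```

The widest black mount is in the stage's well, face up and released. The stage is in under the objective with its ball in the notch, and the knob is still gripped. I handed the job in at about 20 s on the robot's clock.

- **Mount:** I closed the gripper on it twice, at right angles, to centre it. Then I lowered it in small steps until it touched the well floor. The push reached 14 N before I eased off and let go. Its top then measured about 76 mm, which is the 54 mm floor plus the mount's 22 mm.
- **Notch:** I pushed the stage in 176 mm; my camera estimates for the notch were 175–180 mm.
  - **Forces:** I felt about 2 N of drag, then a pull of up to 2.7 N over the last 4 mm. After that the stage stalled, with resistance reaching 3.9 N.
  - **Final position:** I backed off 1 mm until there was almost no force along the rail, and held there. A few readings in the pull zone were noisy, so the notch rests on the overall pattern.
- **Last checks:** The mount is still seated at about 76 mm and the knob is gripped. The small mounts, the red and pink discs, forceps, bottle and beaker are all where they started.
- **Not confirmed:** The network did not report the brass cartridge cases in the final check. They looked unmoved in the earlier pictures. The final picture could not be viewed because the 12-picture limit was reached, so the end state was checked by depth, network and force readings only.

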